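# Set the stirrer dial to the set line and start it

### The arm

A 6-joint arm with a two-finger parallel gripper is mounted at the origin on the work surface. World frame = base frame: x ahead of the robot, y to its left, z up, the work surface at z = 0. Lengths are in m, angles in rad, forces in N, time in s.
With the tool pointing down it reaches from about 0.3 to 0.75 m from the base axis. Payload 8.5 kg.
Tool frame: the origin (TCP) lies midway between the tips of the shut fingers; the grasp point (between the pads) lies 19 mm behind it (ctrl.hold_point_z is the distance from the TCP to the grasp point, in m); z points along the fingers, y is the line along which they close (so a half turn about z gives the same grasp; the last joint's range is limited). The gripper opens to 85 mm and grips with 20 to 120 N. Pads are 22 mm wide; open, the fingers measure 114 mm over their backs; the gripper's body (76 mm by 85 mm) begins 54 mm behind the grasp point. The pads swing forward as they close: fully open they stand 13 mm farther back than shut.
Start: joints at [-1.505, 0.381, 1.297, -0, 1.464, -0.215], TCP at [0.152, -0.528, 0.231] pointing down, gripper open.
Joint ranges: [-3.11, 3.11], [-0.89, 2.33], [0.22, 2.48], [-1.42, 4.56], [0.17, 2.85], [-2.88, 2.88]. Speed limits (rad/s): [2.39, 2.39, 3.14, 3.14, 3.14, 3.14].

### API

Orientations are given as a unit quaternion [x, y, z, w].
In Python, from bench import ctrl, eyes, models gives the robot as it stands.
- The arm moves only by the tool step_arm, never from a script. Its argument "commands" is a list of rows, each a list of 7 numbers: the shift along the world's x, y, z in m, then the turn, a rotation vector about the world's x, y, z in rad, then the opening, from 0 (shut) to 1 (fully open). In form: [[dx, dy, dz, rx, ry, rz, gripper], ...]. A call has 1 to 10 rows; each row shifts and turns the commanded pose from where the row before left it; what a row does not reach is not made up. A row lasts 1/8 s, in which the tool goes at most 62.5 mm and 10.7 degrees, less where a joint would pass 70% of its speed; a pose out of reach is approached as far as the arm can. A call is refused whole if a number of a shift passes 0.0625 or a number of a turn 0.188, either way. A call with a gripper value outside its range is refused whole. The fingers move at their own pace and stop on an object; "squeeze" is the grip in N (left out, the last holds). Time passes only in rows, so rows that do not move let the fingers close. It gives the time, the measured TCP pose, the force, the opening and the grip force at its end, in the units of the state.
- ctrl.observe(): the state, without advancing time (a new reading comes with each control period).
- eyes.snapshot(name): name is "scene" or "top"; returns a dict with "frame" (384x512x3 uint8, blue, green, red), "fx", "fy", "cx", "cy" (pixels), "D" ([k1, k2, p1, p2, k3] as OpenCV has them; the pictures are not rectified), "view" (4x4, takes a point from world to camera coordinates). Camera axes: x right, y down, z forward; pixel columns grow to the right and rows downward; lengths in m; the calibration is good to about 2 mm. A picture is of the moment at which its call begins. There is no depth.
- ctrl.sign_off(): hands the job in; it is judged then, once.
Trained networks look in a picture, given as the dict that the camera call returned (one of the last four; its "shot" number tells which), for a name from the list of things; names that differ only in an ending like _2 or _b are one class to them, and where a whole thing is asked for, a point or a joint stands for the part that bears it (a point fixed in the world has none). Each returns a list of dicts, best first, with "conf" (0 to 1); they miss things now and then, are a little off and sometimes report something else, mostly with a low value. They report only what shows in the picture. A call takes as long as a camera call.
- models.search_frame(label, picture): "extent" ([left, top, right, bottom] in pixels, round what is visible of it).
- models.regions_of(label, picture): "pixels" (384x512 bool, what is visible of it) and "extent" ([left, top, right, bottom] in pixels, round what is visible of it).
- models.place_of(label, picture): "centre" ([column, row] in pixels: a listed point, or the origin of a listed thing).
The state is a dict: "clock": time; "joints": joint angles; "joint_velocities": joint speeds; "joint_torque": joint torques, N m; "position": TCP position; "ee_rot": TCP orientation; "ft_force": force on the tool from outside, world axes, zero at the start; "torque": the same for the moment, N m; "finger_gap": opening from 0.0 (shut) to 1.0 (fully open); "gripper_force": force on a finger pad.
Only numpy, scipy, OpenCV 4.12 (cv2) and the standard library are available. Lean on these libraries where they do the work, as an engineer would, in place of code of your own. Each camera call takes 0.05 s, during which the arm holds its last target. There are 200 camera calls.

### The job

Set the stirrer's speed by touch alone: with a fingertip at its upright peg, gently push the big round dial clockwise until its index line lines up with the line on the small metal tab clipped to the scale around it, and leave it standing there. Only then push the round start button beside it fully down with a fingertip, and let it come up again. Grip and lift nothing, and leave the tab, the small heat knob, the glassware and everything else where they are.

Things in the scene. Friction and masses are not known exactly. Their poses are not given: they have to be found in the camera images.
- stirrer: bench stirrer, a white box 230 (its x) by 370 (its y) mm, flat top 65 mm above the table, fixed; origin at the centre of its underside, z up. Its top carries, at stirrer-frame (x, y) in mm: the dial with its scale at (0, -95), a round steel stir plate (radius 62, 8 mm high) at (30, 100), the start button at (-75, 20) and the small heat knob at (-75, 125)
- dial_axis (a point): centre of the dial's flat top face, 88 mm above the table. The dial is a dark disc of radius 52 mm whose top stands 23 mm above the stirrer's top, inside a flat white scale ring of outer radius 80 mm (3 mm high) with dark scale lines every 15 degrees; it turns about the vertical through this point
- dial (a joint): dial angle, rad, 0 to 4.71 between stops, growing clockwise seen from above; at 0 the index line points, from the dial's centre, 2.356 rad counter-clockwise (seen from above) from the stirrer's +x. It turns against light friction (0.04 N m, 1 to 1.5 N at the peg) and stays where it is left. It always starts below the tab's value. It lines up with the tab when dial equals tab
- index (a point): point at the outer end of the dial's index line, 55 mm from the dial's axis, level with the dial's top; the index line is white, 4 mm wide, running from near the centre of the dial to its rim and down its edge
- peg (a point): middle of the finger peg: an upright steel pin 16 mm in diameter standing 24 mm above the dial's top, 36 mm from the dial's axis on the side opposite the index line; this point is 12 mm above the dial's top
- tab (a joint): angle of the set tab about the dial's axis, rad, counted exactly as dial; held by stiff friction, not to be moved
- set_line (a point): target point: on the line of the set tab, 55 mm from the dial's axis, at the height of the dial's top. The tab is a steel clip 30 mm long and 20 mm wide lying on the scale ring, 58 to 88 mm from the dial's axis, its top 7 mm above the stirrer's top (16 mm below the dial's top), with one dark line 3 mm wide along its middle that points to the dial's axis
- start (a joint): travel of the start button, 0 up to 0.006 m fully down; it springs back by itself; fully down takes 4 N
- start_top (a point): centre of the top of the start button (up): a round white push button of radius 14 mm in a grey housing
- heat (a joint): angle of the small heat knob (radius 18 mm, bar grip, on a grey base), 0 at the start; leave alone
- beaker: glass beaker, radius 33, height 75 mm, standing on the stir plate; origin at its underside
- vial: small amber vial, radius 13, height 45 mm, standing on the stirrer's top near its far edge; origin at its underside
- amber_bottle: amber glass bottle, radius 42, height 190 mm, to the left of the stirrer; origin at its underside
- wash_bottle: white bottle, radius 33, height 170 mm, to the right of the stirrer; origin at its underside
- cup: white plastic cup, radius 32, height 80 mm, to the left; origin at its underside
- mouse: black computer mouse, 105 by 60 by 32 mm, to the right; origin at its underside
- spatula: slim steel lab spatula, 170 by 18 by 9 mm, lying to the right of the stirrer; origin at the middle of its underside

How it is judged:
On the way, in this order (a step that is already met when the one before it is completed fails the run):
1. the dial's index line stands at the set line (horizontal distance between index and set_line below 0.005 m and velocity of joint dial between -0.05 and 0.05 rad/s), for 0.3 s.
2. the start button is pressed down (value of joint start above 0.0045 m), for 0.04 s.
At the end, for the whole second after the job is handed in: the outer end of the index line is within 5 mm (about 5 degrees) of the set line, the dial is at rest, and the start button has been pressed since and is up again (all of step 1 and value of joint start below 0.0015 m); the robot touches nothing.
It fails at once if the start button is pressed while the index line is off the set line (value of joint start above 0.003 m and not (horizontal distance between index and set_line below 0.005 m)).
It fails at once if the dial or its peg is squeezed, gripped or forced (over 30 N) (contact force between the fingers and dial above 30 N).
It fails at once if the set tab is moved by more than 4 mm (distance of set_line from where it was at the start of the episode above 0.004 m).
It fails at once if the heat knob is turned (value of joint heat above 0.15 rad).
It fails at once if a bystander is lifted, tipped or shifted by more than 25 mm (distance of any of beaker, vial, amber_bottle, wash_bottle, cup, mouse, spatula from where it was at the start of the episode above 0.025 m).
It also fails if it takes over 45 s, if anything falls off the work surface, if the arm or the gripper's body presses on something with over 40 N, if the wrist force passes 120 N, or if a joint passes its speed limit or range.

## Working session

There is one attempt and no reset: what is moved stays moved. The work goes in short steps, Python scripts to look and compute and a tool call to move; the robot and the scene stay as the last step left them, time stands still between calls to the robot, and variables do not carry over. Pictures are saved under pics/ and viewed, at most 10 in all, crops included, and the job is handed in when it is done.

Besides the shell and the picture viewer there is one more tool, called after "Emit:" by a JSON object that holds its "fn" and its "kwargs", one argument or row to a line. step_arm: Moves the arm, as the interface text tells. Its arguments: {"type":"object","properties":{"commands":{"type":"array","items":{"type":"array","items":{"type":"number"}}},"squeeze":{"type":"number"}},"required":["commands"]}

```bash
mkdir -p pics; cat > h.py <<'E'
import numpy as np,cv2
from bench import ctrl,eyes,models
def ray(p,uv):
    K=np.array([[p['fx'],0,p['cx']],[0,p['fy'],p['cy']],[0,0,1.]])
    n=cv2.undistortPoints(np.array([[uv]],float),K,np.array(p['D'],float))[0,0]
    V=np.array(p['view']);R=V[:3,:3];c=-R.T@V[:3,3]
    return c,R.T@np.array([n[0],n[1],1])
def at(p,uv,z):
    c,d=ray(p,uv);return c+d*(z-c[2])/d[2]
def px(p,X):
    K=np.array([[p['fx'],0,p['cx']],[0,p['fy'],p['cy']],[0,0,1.]]);V=np.array(p['view'])
    return cv2.projectPoints(np.array(X,float).reshape(-1,3),cv2.Rodrigues(V[:3,:3])[0],V[:3,3],K,np.array(p['D'],float))[0][:,0]
E
python3 - <<'E'
from h import *
Z=dict(dial_axis=.088,index=.088,peg=.1,set_line=.088,start_top=.08,stirrer=0,beaker=.073,vial=.065,heat=.08,amber_bottle=0,wash_bottle=0)
for n in('top','scene'):
    p=eyes.snapshot(n);cv2.imwrite(f'pics/{n}0.png',cv2.resize(p['frame'],(800,600)))
    V=p['view'];print(n,-V[:3,:3].T@V[:3,3])
    for k,z in Z.items():
        try:
            for r in models.place_of(k,p)[:2]: print(k,round(r['conf'],2),np.round(r['centre'],1),np.round(at(p,r['centre'],z),4))
        except Exception as e: print(k,e)
E
```

```text
top [ 0.42121549 -0.04426593  1.43950532]
dial_axis 0.97 [271.6 186.6] [ 0.5199 -0.0784  0.088 ]
index 0.87 [256.4 190.3] [ 0.5076 -0.0248  0.088 ]
index 0.72 [128.3 172.6] [0.5774 0.4319 0.088 ]
peg 0.81 [278.7 183.3] [ 0.5302 -0.103   0.1   ]
set_line 0.44 [242.  189.6] [0.5108 0.0258 0.088 ]
set_line 0.37 [278.2 171.5] [ 0.5729 -0.1025  0.088 ]
start_top 0.37 [235.1 205.9] [0.454  0.0512 0.08  ]
stirrer 0.59 [241.9 190.1] [0.5148 0.0307 0.    ]
beaker 0.57 [213.5 175.2] [0.5648 0.1279 0.073 ]
beaker 0.48 [235.5 209. ] [0.4432 0.0504 0.073 ]
vial 0.57 [232.1 158.9] [0.6236 0.0615 0.065 ]
heat it knows: amber_bottle, beaker, cup, dial_axis, index, mouse, peg, set_line, spatula, start_top, stirrer, vial, wash_bottle
amber_bottle 0.85 [128.6 172.4] [0.5883 0.4617 0.    ]
wash_bottle 0.79 [365.  175.5] [ 0.5631 -0.4312  0.    ]
scene [ 1.51808226 -0.09092579  1.0275828 ]
dial_axis 0.67 [243.  191.9] [ 0.521  -0.0721  0.088 ]
index 0.94 [255.2 185.5] [ 0.4901 -0.0276  0.088 ]
peg 0.83 [234.3 194.2] [ 0.5436 -0.1025  0.1   ]
peg 0.63 [143.8 188.4] [ 0.4977 -0.417   0.1   ]
set_line 0.52 [236.2 200.8] [ 0.564  -0.0968  0.088 ]
start_top 0.54 [276.4 176.9] [0.4387 0.0534 0.08  ]
start_top 0.37 [243.4 190.9] [ 0.5074 -0.0703  0.08  ]
stirrer 0.71 [273.4 211.2] [0.5356 0.0363 0.    ]
stirrer 0.17 [169.2 211. ] [ 0.5146 -0.3416  0.    ]
beaker 0.58 [300.1 199.7] [0.5551 0.1251 0.073 ]
vial 0.64 [279.4 214. ] [0.6118 0.0473 0.065 ]
heat it knows: amber_bottle, beaker, cup, dial_axis, index, mouse, peg, set_line, spatula, start_top, stirrer, vial, wash_bottle
amber_bottle 0.62 [389.3 219.9] [0.6008 0.4458 0.    ]
wash_bottle 0.94 [144.6 219.4] [ 0.5517 -0.4251  0.    ]
```

```bash
python3 - <<'E'
from h import *
a=eyes.snapshot('top')['frame'];b=eyes.snapshot('scene')['frame']
A=cv2.resize(a[130:250,180:320],None,fx=5.7,fy=5,interpolation=cv2.INTER_CUBIC)
A=cv2.resize(a[140:240,190:320],(780,600),interpolation=cv2.INTER_CUBIC)
B=cv2.resize(b[140:240,190:320],(780,600),interpolation=cv2.INTER_CUBIC)
cv2.imwrite('pics/A.png',A);cv2.imwrite('pics/B.png',B)
E
```

```text
(no output)
```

View pics/A.png

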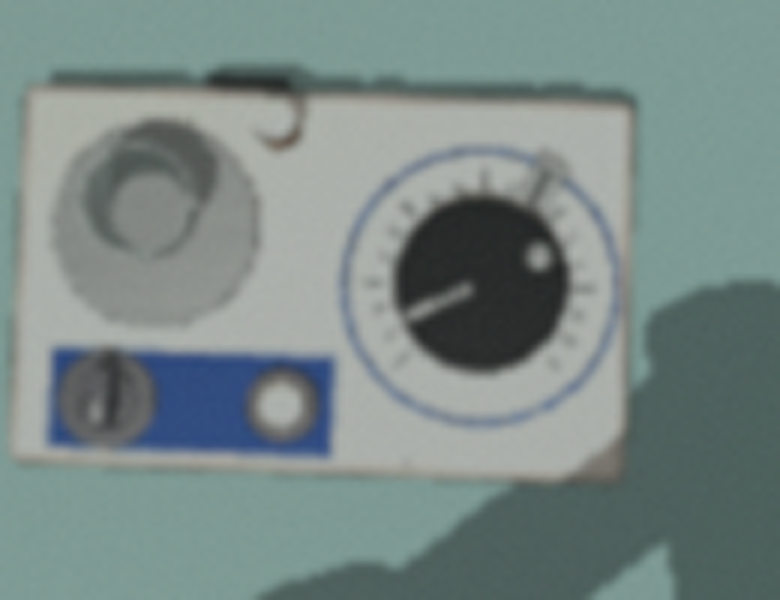

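View pics/B.png

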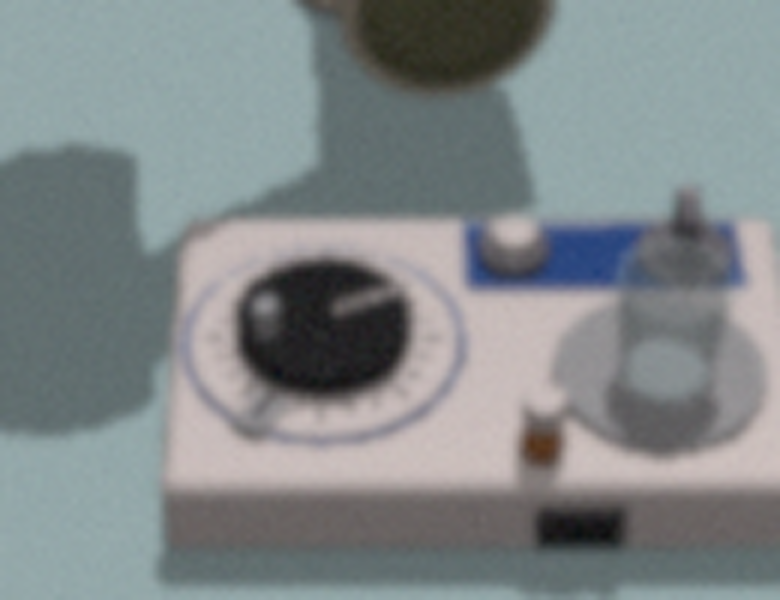

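View pics/top0.png

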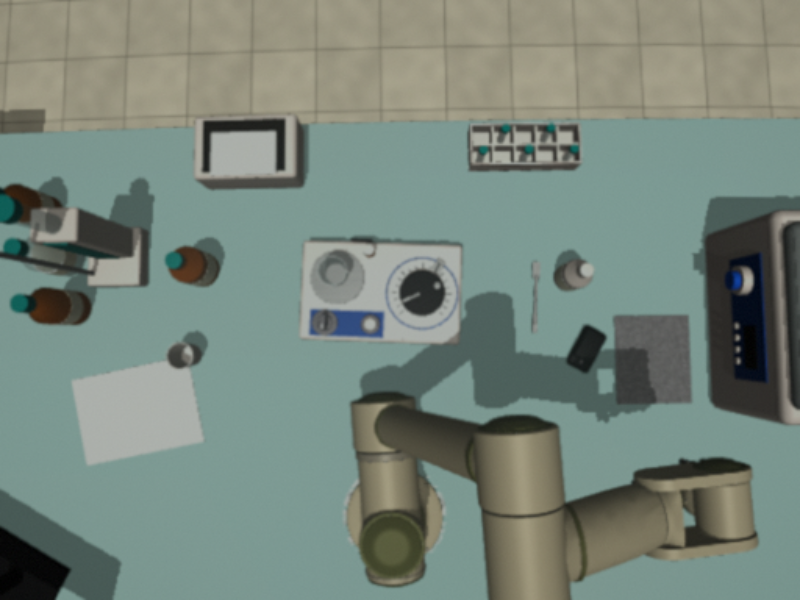

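```bash
python3 - <<'E'
from h import *
p=eyes.snapshot('top')
f=lambda u,v,z:at(p,[190+(u+.5)/6-.5,140+(v+.5)/6-.5],z)[:2]
C=np.array([f(28,88,.065),f(635,104,.065),f(622,480,.065),f(12,462,.065)])
L=np.array([[115,185],[115,-185],[-115,-185],[-115,185]])/1e3
m=C.mean(0);H=(L).T@(C-m);U,S,Vt=np.linalg.svd(H);R=Vt.T@U.T
print('yaw',np.degrees(np.arctan2(R[1,0],R[0,0])),m,'res',C-m-L@R.T)
W=lambda x,y:m+R@np.array([x,y])
d=W(0,-.095);print('dial',d,'img disc',f(482,283,.088),'ring',f(481,287,.068),'btn',W(-.075,.02),f(281,406,.08))
d=(d+f(482,283,.088)+f(481,287,.068))/3;print(d)
yaw=np.arctan2(R[1,0],R[0,0])
for n,q in dict(index=f(412,318,.088),peg=f(540,257,.112),tab=f(546,178,.072),tabin=f(538,205,.072)).items():
    v=q-d;a=np.arctan2(v[1],v[0]);print(n,q,np.hypot(*v),'ang',np.degrees(a),'dialval deg',(135-np.degrees(a-yaw))%360)
s=ctrl.observe();print(s['position'],s['ee_rot'])
E
```

```text
yaw -2.5332835212188827 [0.52282957 0.02169089] res [[-0.00305158 -0.00297877]
 [-0.0023132   0.00204063]
 [ 0.00331177  0.00401338]
 [ 0.00205302 -0.00307523]]
dial [ 0.51863059 -0.07321627] img disc [ 0.51947448 -0.07250459] ring [ 0.51855419 -0.07229183] btn [0.44878686 0.04498632] [0.44921044 0.04656916]
[ 0.51888642 -0.0726709 ]
index [ 0.4995177  -0.03124091] 0.045733917352891174 ang 115.0563177253695 dialval deg 17.410398753411613
peg [ 0.53225476 -0.10559141] 0.03553129701881915 ang -67.89895284475296 dialval deg 200.36566932353406
tab [ 0.58264368 -0.11181782] 0.07481624768696517 ang -31.54990410310367 dialval deg 164.01662058188478
tabin [ 0.56659146 -0.10678858] 0.058649697085727086 ang -35.57158545837505 dialval deg 168.03830193715618
[ 0.15240408 -0.52844367  0.23132145] [ 9.90161738e-01  1.39927595e-01 -1.67211268e-05  3.78789538e-06]
```

Emit:
{"fn": "step_arm", "kwargs": {
  "commands": [
    [0.0413,0.0436,0,0,0,0.169,0],
    [0.0413,0.0436,0,0,0,0.169,0],
    [0.0413,0.0436,0,0,0,0.169,0],
    [0.0413,0.0436,0,0,0,0.169,0],
    [0.0413,0.0436,0,0,0,0.169,0],
    [0.0413,0.0436,0,0,0,0.169,0],
    [0.0413,0.0436,0,0,0,0.169,0],
    [0.0413,0.0436,0,0,0,0.169,0],
    [0.0413,0.0436,0,0,0,0.169,0],
    [0.0413,0.0436,0,0,0,0.169,0]
  ]
}}

```text
clock: 2.5
position: [0.5666, -0.0908, 0.2314]
ee_rot: [0.55, 0.835, -0.0, 0.0]
ft_force: [-0.8, -1.0, -0.3]
finger_gap: 0.001
gripper_force: 0.0
```

```bash
cat >> h.py <<'E'
from scipy.spatial.transform import Rotation as Ro
def st():
    s=ctrl.observe();R=Ro.from_quat(s['ee_rot']).as_matrix();y=-R[:2,1]
    print('t',s['clock'],'pos',np.round(s['position'],4),'-y dir',np.degrees(np.arctan2(y[1],y[0])).round(1),'F',np.round(s['ft_force'],2),'gap',s['finger_gap'],'j',np.round(s['joints'],2))
E
python3 -c "
from h import *
st()"
```

```text
t 2.5 pos [ 0.5666 -0.0908  0.2314] -y dir -156.8 F [-0.78 -1.05 -0.26] gap 0.0014118007480736652 j [-0.37  0.42  1.23 -0.    1.49 -0.77]
```

Emit:
{"fn": "step_arm", "kwargs": {
  "commands": [
    [0,0,-0.05,0,0,0,0],
    [0,0,-0.05,0,0,0,0],
    [0,0,-0.02,0,0,0,0],
    [0,0,-0.007,0,0,0,0],
    [0,0,-0.006,0,0,0,0],
    [0,0,0,0,0,0,0]
  ]
}}

```text
clock: 3.25
position: [0.5656, -0.0926, 0.0988]
ee_rot: [0.553, 0.833, 0.0, 0.0]
ft_force: [0.3, 0.4, -0.7]
finger_gap: -0.002
gripper_force: 0.0
```

```bash
python3 - <<'E'
from h import *
st()
a=eyes.snapshot('top')['frame'];b=eyes.snapshot('scene')['frame']
A=cv2.resize(a[140:220,230:310],(400,400),interpolation=cv2.INTER_CUBIC)
B=cv2.resize(b[155:235,205:285],(400,400),interpolation=cv2.INTER_CUBIC)
cv2.imwrite('pics/C.png',np.hstack([A,B]))
E
```

```text
t 3.25 pos [ 0.5656 -0.0926  0.0988] -y dir -157.1 F [ 0.31  0.42 -0.67] gap -0.0024679385497965133 j [-0.37  0.55  1.43 -0.    1.17 -0.77]
```

View pics/C.png

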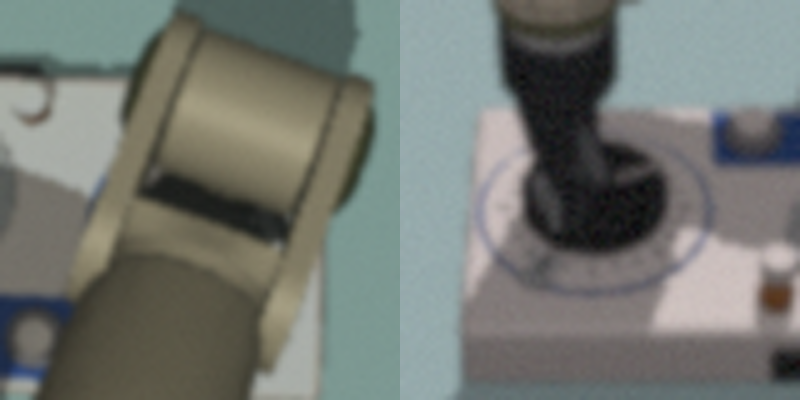

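```bash
python3 - <<'E'
from h import *
c=np.array([.5189,-.0727])
def T(th,o=.0225):
    a=np.radians(th);return c+.036*np.array([np.cos(a),np.sin(a)])-o*np.array([np.sin(a),-np.cos(a)])
print(T(-67))
acc=np.round(T(-67),4)
for i in range(1,31):
    n=np.round(T(-67-5*i)-acc,4);acc=acc+n;print(i,n.tolist(),end=' ')
E
```

```text
[ 0.55367768 -0.09704672]
1 [-0.0023, -0.003] 2 [-0.0025, -0.0027] 3 [-0.0027, -0.0025] 4 [-0.0029, -0.0023] 5 [-0.0032, -0.002] 6 [-0.0033, -0.0017] 7 [-0.0034, -0.0014] 8 [-0.0035, -0.0011] 9 [-0.0036, -0.0008] 10 [-0.0037, -0.0005] 11 [-0.0037, -0.0002] 12 [-0.0037, 0.0002] 13 [-0.0037, 0.0005] 14 [-0.0036, 0.0008] 15 [-0.0035, 0.0011] 16 [-0.0034, 0.0014] 17 [-0.0033, 0.0017] 18 [-0.0031, 0.002] 19 [-0.003, 0.0023] 20 [-0.0027, 0.0025] 21 [-0.0025, 0.0027] 22 [-0.0023, 0.0029] 23 [-0.002, 0.0032] 24 [-0.0017, 0.0033] 25 [-0.0014, 0.0034] 26 [-0.0011, 0.0035] 27 [-0.0008, 0.0036] 28 [-0.0005, 0.0037] 29 [-0.0002, 0.0037] 30 [0.0002, 0.0037]
```

Emit:
{"fn": "step_arm", "kwargs": {
  "commands": [
    [-0.004,-0.0017,0,0,0,0,0],
    [-0.004,-0.0017,0,0,0,0,0],
    [-0.002,-0.0008,0,0,0,0,0],
    [-0.001,-0.0005,0,0,0,0,0],
    [0,0,0,0,0,0,0]
  ]
}}

```text
clock: 3.98
position: [0.5545, -0.0972, 0.0984]
ee_rot: [0.553, 0.833, 0.0, 0.0]
ft_force: [0.2, -0.0, 0.5]
finger_gap: -0.0
gripper_force: 0.2
```

Emit:
{"fn": "step_arm", "kwargs": {
  "commands": [
    [-0.0023,-0.003,0,0,0,-0.0873,0],
    [-0.0025,-0.0027,0,0,0,-0.0873,0],
    [-0.0027,-0.0025,0,0,0,-0.0873,0],
    [-0.0029,-0.0023,0,0,0,-0.0873,0],
    [-0.0032,-0.002,0,0,0,-0.0873,0],
    [-0.0033,-0.0017,0,0,0,-0.0873,0],
    [0,0,0,0,0,0,0]
  ]
}}

```text
clock: 4.85
position: [0.5375, -0.1114, 0.0983]
ee_rot: [0.749, 0.662, -0.0, -0.0]
ft_force: [0.6, -0.4, -0.2]
finger_gap: 0.002
gripper_force: 0.1
```

```bash
python3 - <<'E'
from h import *
st()
for n in('top','scene'):
    p=eyes.snapshot(n)
    for k,z in dict(index=.088,peg=.1).items():
        for r in models.place_of(k,p)[:2]:
            q=at(p,r['centre'],z);v=q[:2]-[.5189,-.0727];print(n,k,round(r['conf'],2),np.round(q,4),np.hypot(*v).round(4),np.degrees(np.arctan2(v[1],v[0])).round(1))
E
```

```text
t 4.85 pos [ 0.5375 -0.1114  0.0983] -y dir 172.9 F [ 0.59 -0.41 -0.2 ] gap 0.002140421606131174 j [-0.42  0.51  1.5  -0.    1.13 -0.3 ]
top index 0.5 [ 0.5231 -0.0254  0.088 ] 0.0475 84.9
top peg 0.43 [ 0.5068 -0.1058  0.1   ] 0.0352 -110.1
scene index 0.62 [ 0.5105 -0.0182  0.088 ] 0.0551 98.8
scene peg 0.87 [ 0.5244 -0.1045  0.1   ] 0.0323 -80.1
scene peg 0.54 [ 0.5262 -0.0141  0.1   ] 0.059 82.9
```

Emit:
{"fn": "step_arm", "kwargs": {
  "commands": [
    [-0.0034,-0.0014,0,0,0,-0.0873,0],
    [-0.0035,-0.0011,0,0,0,-0.0873,0],
    [-0.0036,-0.0008,0,0,0,-0.0873,0],
    [-0.0037,-0.0005,0,0,0,-0.0873,0],
    [-0.0037,-0.0002,0,0,0,-0.0873,0],
    [-0.0037,0.0002,0,0,0,-0.0873,0],
    [-0.0037,0.0005,0,0,0,-0.0873,0],
    [-0.0036,0.0008,0,0,0,-0.0873,0],
    [-0.0035,0.0011,0,0,0,-0.0873,0],
    [-0.0034,0.0014,0,0,0,-0.0873,0]
  ]
}}

```text
clock: 6.4
position: [0.5019, -0.1116, 0.0984]
ee_rot: [0.959, 0.282, 0.0, 0.0]
ft_force: [1.0, -1.9, -0.9]
finger_gap: 0.003
gripper_force: 0.7
```

```bash
python3 - <<'E'
from h import *
st()
a=eyes.snapshot('top')['frame'];b=eyes.snapshot('scene')['frame']
A=cv2.resize(a[140:220,230:310],(400,400),interpolation=cv2.INTER_CUBIC)
B=cv2.resize(b[155:235,205:285],(400,400),interpolation=cv2.INTER_CUBIC)
cv2.imwrite('pics/D.png',np.hstack([A,B]))
E
```

```text
t 6.4 pos [ 0.5019 -0.1116  0.0984] -y dir 122.8 F [ 1.03 -1.9  -0.9 ] gap 0.0030345279137853295 j [-0.45  0.46  1.6  -0.    1.08  0.55]
```

View pics/D.png

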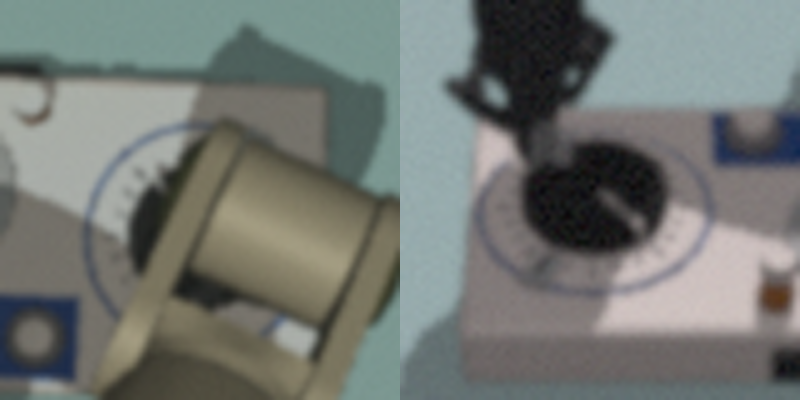

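```bash
python3 - <<'E'
from h import *
p=eyes.snapshot('scene')
f=lambda u,v,z:at(p,[205+(u+.5)/5-.5,155+(v+.5)/5-.5],z)[:2]
# dial outline centre in this camera
print('proj c',px(p,[.5189,-.0727,.088]), 'disc seen', 205+195/5,155+197/5)
c=f(195,197,.088);print(c)
for n,q in dict(idx=f(241,229,.088),idxin=f(202,192,.088),tab=f(145,265,.072)).items():
    for cc in(c,np.array([.5189,-.0727])):
        v=q-cc;print(n,q,np.hypot(*v),np.degrees(np.arctan2(v[1],v[0])))
E
```

```text
proj c [[242.79826431 191.4953243 ]] disc seen 244.0 194.4
[ 0.53173293 -0.0703581 ]
idx [ 0.56504473 -0.04014027] 0.044975473474401576 42.211829686978554
idx [ 0.56504473 -0.04014027] 0.05647540572138991 35.206800400347326
idxin [ 0.52694654 -0.06530981] 0.0069566350101004076 133.47450216191288
idxin [ 0.52694654 -0.06530981] 0.010925280247477335 42.56532534600362
tab [ 0.58025775 -0.10644   ] 0.06046951187495694 -36.63360450262629
tab [ 0.58025775 -0.10644   ] 0.07002257710744489 -28.805942301402382
```

Emit:
{"fn": "step_arm", "kwargs": {
  "commands": [
    [-0.0033,0.0017,0,0,0,-0.0873,0],
    [-0.0031,0.002,0,0,0,-0.0873,0],
    [-0.003,0.0023,0,0,0,-0.0873,0],
    [-0.0027,0.0025,0,0,0,-0.0873,0],
    [-0.0025,0.0027,0,0,0,-0.0873,0],
    [-0.0023,0.0029,0,0,0,-0.0873,0],
    [-0.002,0.0032,0,0,0,-0.0873,0],
    [-0.0017,0.0033,0,0,0,-0.0873,0],
    [-0.0014,0.0034,0,0,0,-0.0873,0],
    [0,0,0,0,0,0,0]
  ]
}}

```text
clock: 7.8
position: [0.4796, -0.0873, 0.0983]
ee_rot: [0.995, -0.104, -0.0, -0.0]
ft_force: [0.3, -0.9, 0.2]
finger_gap: 0.0
gripper_force: 0.2
```

```bash
cat >> h.py <<'E'
def ortho(n,z,c=(.5189,-.0727),h=.1,N=400,k=6):
    P=[eyes.snapshot(n) for _ in range(k)];fr=np.mean([q['frame'].astype(np.float32) for q in P],0)
    t=np.linspace(h,-h,N);Y,X=np.meshgrid(c[1]+t,c[0]+t)  # rows: +x up, cols: +y left
    m=px(P[0],np.stack([X,Y,np.full_like(X,z)],-1)).reshape(N,N,2).astype(np.float32)
    return np.clip(cv2.remap(fr,m[...,0],m[...,1],cv2.INTER_CUBIC),0,255).astype(np.uint8)
E
python3 - <<'E'
from h import *
st()
cv2.imwrite('pics/E.png',np.hstack([ortho('top',.08,k=2),ortho('scene',.08,k=3)]))
E
```

```text
t 7.8 pos [ 0.4796 -0.0873  0.0983] -y dir 78.0 F [ 0.26 -0.87  0.23] gap 0.0001365393050861842 j [-0.42  0.42  1.67 -0.    1.05  1.36]
```

View pics/E.png

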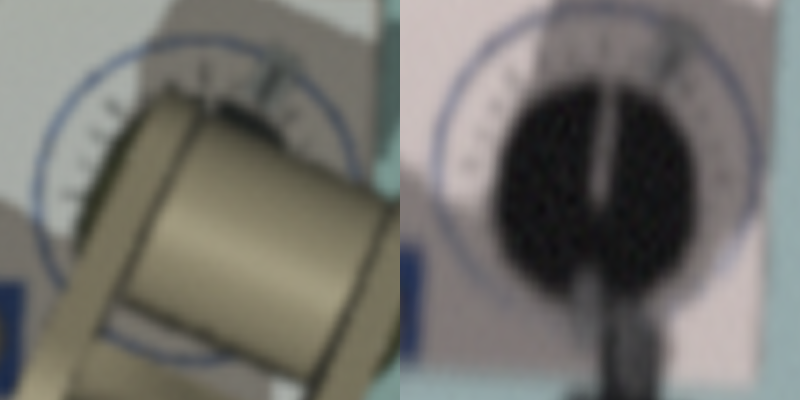

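Emit:
{"fn": "step_arm", "kwargs": {
  "commands": [
    [-0.0011,0.0035,0,0,0,-0.0873,0],
    [-0.0008,0.0036,0,0,0,-0.0873,0],
    [-0.0005,0.0037,0,0,0,-0.0873,0],
    [-0.0002,0.0037,0,0,0,-0.0873,0],
    [0,0,0,0,0,0,0]
  ]
}}

```text
clock: 8.68
position: [0.477, -0.0727, 0.0983]
ee_rot: [0.961, -0.276, -0.0, -0.0]
ft_force: [-0.4, -0.5, 0.1]
finger_gap: -0.003
gripper_force: 0.3
```

```bash
python3 - <<'E'
from h import *
st()
o=ortho('scene',.08,k=6)
cv2.imwrite('pics/F.png',np.hstack([cv2.resize(ortho('top',.08,k=2)[:240,80:320],(400,400)),cv2.resize(o[:240,80:320],(400,400),interpolation=cv2.INTER_CUBIC)]))
E
```

```text
t 8.675 pos [ 0.477  -0.0727  0.0983] -y dir 58.0 F [-0.38 -0.48  0.09] gap -0.002554124210828863 j [-0.4   0.42  1.68 -0.    1.04  1.73]
```

View pics/F.png

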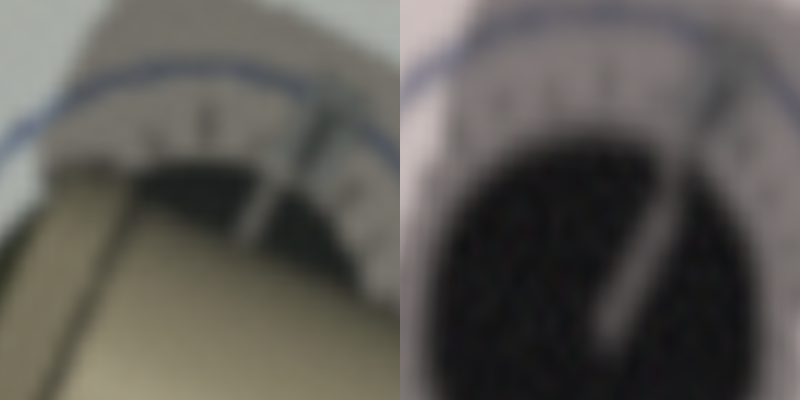

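Emit:
{"fn": "step_arm", "kwargs": {
  "commands": [
    [-0.005,-0.008,0,0,0,0,0],
    [0,0,0.05,0,0,0,0],
    [0,0,0.05,0,0,0,0],
    [-0.02,-0.058,0,0,0,0,0],
    [-0.02,-0.058,0,0,0,0,0],
    [-0.02,-0.058,0,0,0,0,0],
    [-0.02,-0.058,0,0,0,0,0],
    [0,0,0,0,0,0,0]
  ]
}}

```text
clock: 10.07
position: [0.3903, -0.3166, 0.198]
ee_rot: [0.96, -0.279, -0.0, 0.0]
ft_force: [-0.2, 0.8, -0.3]
finger_gap: 0.003
gripper_force: 0.0
```

```bash
python3 - <<'E'
from h import *
st()
o=[ortho('top',z,k=8) for z in (.088,.072)]
cv2.imwrite('pics/G.png',np.hstack([cv2.resize(i[:260,70:330],(400,400),interpolation=cv2.INTER_CUBIC) for i in o]))
np.save('o.npy',o)
# dial disc fit at z=.088 ortho
g=cv2.cvtColor(o[0],cv2.COLOR_BGR2GRAY)
m=(g<75).astype(np.uint8);n,l,s,ce=cv2.connectedComponentsWithStats(m);i=l[220,180] or 1+np.argmax(s[1:,4])
cs=max(cv2.findContours((l==i).astype(np.uint8),0,1)[0],key=cv2.contourArea);print(cv2.minEnclosingCircle(cs))
b=o[1].astype(int);bl=((b[...,0]-b[...,2])>25).astype(np.uint8);ys,xs=np.nonzero(bl);r=np.hypot(xs-199.5,ys-199.5);k=(r>145)&(r<170)
A=np.c_[xs[k],ys[k],np.ones(k.sum())];q=np.linalg.lstsq(A,xs[k]**2.+ys[k]**2,rcond=None)[0];print('ring',q[:2]/2,np.sqrt(q[2]+(q[:2]**2).sum()/4),k.sum())
E
```

```text
t 10.075 pos [ 0.3903 -0.3166  0.198 ] -y dir 57.6 F [-0.24  0.78 -0.34] gap 0.0027342989253670443 j [-0.92  0.33  1.48 -0.    1.33  1.22]
((197.82791137695312, 199.00186157226562), 104.12676239013672)
ring [197.97561894 199.53749705] 161.7287875052428 195
```

View pics/G.png

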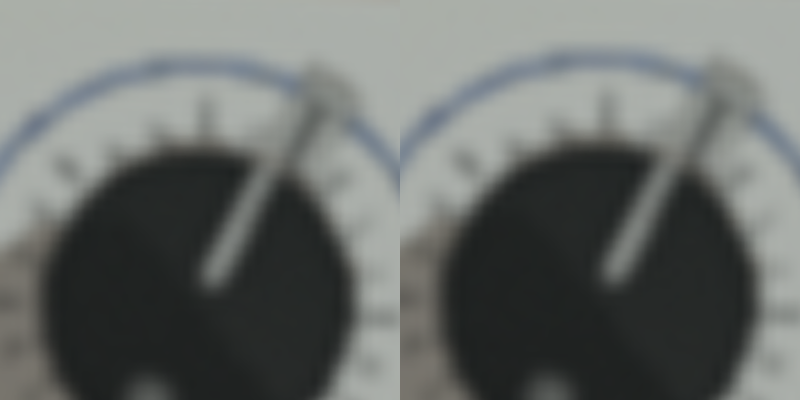

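```bash
python3 - <<'E'
import numpy as np,cv2
o=np.load('o.npy')
def pol(g,c,r,a):
    A,R=np.meshgrid(np.radians(a),r*2);return cv2.remap(g,(c[0]+R*np.sin(A)).astype(np.float32),(c[1]-R*np.cos(A)).astype(np.float32),1).astype(float)
a=np.arange(10,50,.5)
g=[cv2.cvtColor(i,cv2.COLOR_BGR2GRAY) for i in o]
for r in (15,20,25,30,35,40,45,50):
    v=pol(g[0],(197.8,199.2),np.array([r-2.,r,r+2]),a).mean(0);w=np.clip(v-v.min()-.4*np.ptp(v),0,None);print('idx',r,(w*a).sum()/w.sum())
for r in (62,66,70,74,78,82):
    v=pol(g[1],(197.8,199.4),np.array([r-1.5,r,r+1.5]),a).mean(0);k=(a>20)&(a<44);b=np.where(k)[0];j=b[v[b].argmin()]
    kk=abs(a-a[j])<4;w=np.clip(v[kk].max()-v[kk],0,None)**2;print('tab',r,a[j],(w*a[kk]).sum()/w.sum())
E
```

```text
idx 15 26.82515483563602
idx 20 27.093325407608695
idx 25 27.13805884775546
idx 30 26.87395314622001
idx 35 26.709582292534005
idx 40 26.666165352410374
idx 45 26.775956284153004
idx 50 26.598719249302565
tab 62 32.0 31.842530171988553
tab 66 31.5 31.58483688973299
tab 70 31.5 31.480291418529728
tab 74 31.0 31.29746516051396
tab 78 31.0 30.97415968096361
tab 82 26.0 26.396237337192478
```

Emit:
{"fn": "step_arm", "kwargs": {
  "commands": [
    [0.0204,0.0585,0,0,0,0,0],
    [0.0204,0.0585,0,0,0,0,0],
    [0.0204,0.0585,0,0,0,0,0],
    [0.0188,0.0565,0,0,0,0,0],
    [0,0,-0.045,0,0,0,0],
    [0,0,-0.045,0,0,0,0],
    [0,0,-0.01,0,0,0,0],
    [0,0,0,0,0,0,0]
  ]
}}

```text
clock: 11.88
position: [0.4724, -0.0812, 0.0988]
ee_rot: [0.961, -0.277, 0.0, 0.0]
ft_force: [0.4, 0.8, 1.6]
finger_gap: -0.0
gripper_force: 0.0
```

```bash
python3 -c "
from h import *
st()"
```

```text
t 11.875 pos [ 0.4724 -0.0812  0.0988] -y dir 57.8 F [0.41 0.8  1.56] gap -0.00013608501732520977 j [-0.42  0.41  1.69 -0.    1.04  1.71]
```

Emit:
{"fn": "step_arm", "kwargs": {
  "commands": [
    [0.0023,0.0035,0,0,0,0,0],
    [0.0023,0.0035,0,0,0,0,0],
    [0,0.0017,0,0,0,-0.03,0],
    [0.0001,0.0017,0,0,0,-0.03,0],
    [0,0.0014,0,0,0,-0.0185,0],
    [0,0,0,0,0,0,0],
    [0,0,0,0,0,0,0]
  ]
}}

```text
clock: 12.75
position: [0.4767, -0.069, 0.0983]
ee_rot: [0.949, -0.314, -0.0, -0.0]
ft_force: [-0.6, 0.3, -0.0]
finger_gap: -0.002
gripper_force: 0.1
```

Emit:
{"fn": "step_arm", "kwargs": {
  "commands": [
    [-0.006,-0.008,0,0,0,0,0],
    [0,0,0.05,0,0,0,0],
    [0,0,0.05,0,0,0,0],
    [-0.02,-0.058,0,0,0,0,0],
    [-0.02,-0.058,0,0,0,0,0],
    [-0.02,-0.058,0,0,0,0,0],
    [-0.02,-0.058,0,0,0,0,0],
    [0,0,0,0,0,0,0]
  ]
}}

```text
clock: 13.75
position: [0.3889, -0.3126, 0.1979]
ee_rot: [0.948, -0.317, -0.0, 0.0]
ft_force: [0.1, 0.1, 0.4]
finger_gap: -0.001
gripper_force: 0.0
```

```bash
cat > meas.py <<'E'
from h import *
st()
o=[ortho('top',z,k=8) for z in (.088,.072)]
cv2.imwrite('pics/H.png',np.hstack([cv2.resize(i[:260,70:330],(400,400),interpolation=cv2.INTER_CUBIC) for i in o]))
def pol(g,c,r,a):
    A,R=np.meshgrid(np.radians(a),r*2);return cv2.remap(g,(c[0]+R*np.sin(A)).astype(np.float32),(c[1]-R*np.cos(A)).astype(np.float32),1).astype(float)
a=np.arange(10,50,.5)
g=[cv2.cvtColor(i,cv2.COLOR_BGR2GRAY) for i in o]
for r in (20,30,40,45,50):
    v=pol(g[0],(197.8,199.2),np.array([r-2.,r,r+2]),a).mean(0);w=np.clip(v-v.min()-.4*np.ptp(v),0,None);print('idx',r,(w*a).sum()/w.sum())
for r in (62,66,70,74,78):
    v=pol(g[1],(197.8,199.4),np.array([r-1.5,r,r+1.5]),a).mean(0);k=(a>20)&(a<44);b=np.where(k)[0];j=b[v[b].argmin()]
    kk=abs(a-a[j])<4;w=np.clip(v[kk].max()-v[kk],0,None)**2;print('tab',r,a[j],(w*a[kk]).sum()/w.sum())
E
python3 meas.py
```

```text
t 13.75 pos [ 0.3889 -0.3126  0.1979] -y dir 53.0 F [0.05 0.07 0.43] gap -0.0014049199306417 j [-0.91  0.32  1.49 -0.    1.33  1.3 ]
idx 20 31.35382233566258
idx 30 31.319530780028067
idx 40 31.54155573145283
idx 45 31.419509151414303
idx 50 30.794583394997776
tab 62 31.5 31.87625953348549
tab 66 31.5 31.615411593064362
tab 70 31.5 31.467204167700327
tab 74 31.0 31.28466718679424
tab 78 31.0 31.0277362812469
```

View pics/H.png

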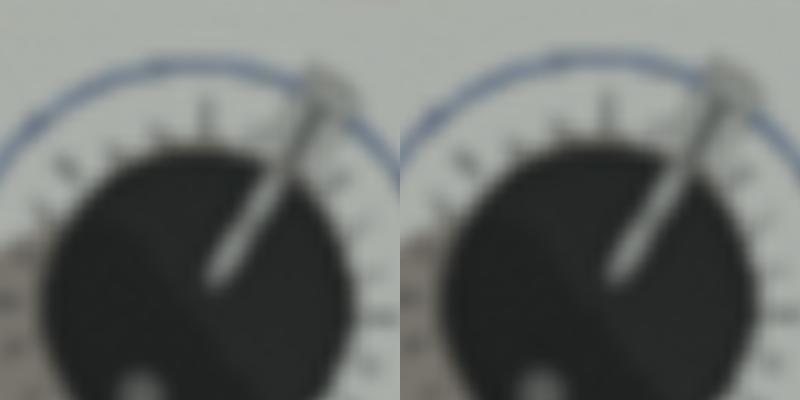

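Emit:
{"fn": "step_arm", "kwargs": {
  "commands": [
    [0.0086,0.0512,0,0,0,0,0],
    [0.0086,0.0512,0,0,0,0,0],
    [0.0086,0.0512,0,0,0,0,0],
    [0.0086,0.0512,0,0,0,0,0],
    [0.0086,0.0512,0,0,0,0,0],
    [0.0086,0.0512,0,0,0,0,0],
    [0.0086,0.0512,0,0,0,0,0],
    [0,0,-0.05,0,0,0,0],
    [0,0,-0.045,0,0,0,0],
    [0,0,0,0,0,0,0]
  ]
}}

```text
clock: 15.8
position: [0.4496, 0.0496, 0.1016]
ee_rot: [0.949, -0.314, -0.003, 0.0]
ft_force: [-0.1, -0.8, 0.8]
finger_gap: 0.001
gripper_force: 0.0
```

Emit:
{"fn": "step_arm", "kwargs": {
  "commands": [
    [0,-0.0035,-0.005,0,0,0,0],
    [0,0,-0.004,0,0,0,0],
    [0,0,-0.003,0,0,0,0],
    [0,0,0,0,0,0,0]
  ]
}}

```text
clock: 16.3
position: [0.4511, 0.0458, 0.0916]
ee_rot: [0.949, -0.314, 0.0, -0.0]
ft_force: [-0.3, -0.0, 0.7]
finger_gap: 0.0
gripper_force: 0.0
```

Emit:
{"fn": "step_arm", "kwargs": {
  "commands": [
    [0,0,-0.003,0,0,0,0],
    [0,0,-0.002,0,0,0,0],
    [0,0,0,0,0,0,0]
  ]
}}

```text
clock: 16.68
position: [0.451, 0.0459, 0.0863]
ee_rot: [0.949, -0.314, -0.0, -0.0]
ft_force: [-0.1, -0.7, 0.6]
finger_gap: 0.002
gripper_force: 0.7
```

Emit:
{"fn": "step_arm", "kwargs": {
  "commands": [
    [0,0,-0.002,0,0,0,0],
    [0,0,0,0,0,0,0]
  ]
}}

```text
clock: 16.92
position: [0.4511, 0.0459, 0.0843]
ee_rot: [0.949, -0.314, 0.0, -0.0]
ft_force: [-0.1, 0.6, 1.8]
finger_gap: 0.002
gripper_force: 1.1
```

Emit:
{"fn": "step_arm", "kwargs": {
  "commands": [
    [0,0,-0.002,0,0,0,0],
    [0,0,0,0,0,0,0]
  ]
}}

```text
clock: 17.18
position: [0.4511, 0.0459, 0.0823]
ee_rot: [0.949, -0.314, 0.0, -0.0]
ft_force: [-1.2, -0.7, 3.0]
finger_gap: 0.001
gripper_force: 1.6
```

Emit:
{"fn": "step_arm", "kwargs": {
  "commands": [
    [0,0,-0.002,0,0,0,0],
    [0,0,0,0,0,0,0]
  ]
}}

```text
clock: 17.42
position: [0.4511, 0.0459, 0.0809]
ee_rot: [0.949, -0.314, 0.0, -0.0]
ft_force: [-2.1, 0.9, 11.6]
finger_gap: -0.003
gripper_force: 5.7
```

Emit:
{"fn": "step_arm", "kwargs": {
  "commands": [
    [0,0,-0.001,0,0,0,0],
    [0,0,0,0,0,0,0]
  ]
}}

```text
clock: 17.68
position: [0.4512, 0.0459, 0.0807]
ee_rot: [0.949, -0.314, 0.001, -0.0]
ft_force: [-5.7, 0.3, 21.3]
finger_gap: 0.005
gripper_force: 11.0
```

Emit:
{"fn": "step_arm", "kwargs": {
  "commands": [
    [0,0,0.005,0,0,0,0],
    [0,0,0.01,0,0,0,0],
    [0,0,0.05,0,0,0,0],
    [0,0,0.05,0,0,0,0],
    [-0.01,-0.06,0,0,0,0,0],
    [-0.01,-0.06,0,0,0,0,0],
    [-0.01,-0.06,0,0,0,0,0],
    [-0.01,-0.06,0,0,0,0,0],
    [-0.02,-0.058,0,0,0,0,0],
    [0,0,0,0,0,0,0]
  ]
}}

```text
clock: 18.92
position: [0.3897, -0.2555, 0.1942]
ee_rot: [0.948, -0.317, -0.0, 0.0]
ft_force: [0.7, 0.6, 0.2]
finger_gap: -0.003
gripper_force: 0.0
```

```bash
python3 meas.py
```

```text
t 18.925 pos [ 0.3897 -0.2555  0.1942] -y dir 53.0 F [0.7  0.57 0.22] gap -0.0029566831995484597 j [-0.83  0.27  1.58 -0.    1.29  1.38]
idx 20 31.41156187476055
idx 30 31.306133989754503
idx 40 31.573019350127787
idx 45 31.445575405068542
idx 50 30.846934174932368
tab 62 32.0 31.863935717097963
tab 66 31.5 31.60764428450696
tab 70 31.5 31.44226958581026
tab 74 31.0 31.28011368300091
tab 78 30.5 30.972791824275006
```

Still aligned, and the arm is clear of everything.

```bash
python3 -c "
from bench import ctrl
print(ctrl.sign_off())"
```

```text
the job is handed in; nothing more can be done
None
```

The dial's index line now measures within about 0.5° of the tab line. I then pressed the start button to its stop (about 6 mm, 21 N) and released it, moved the arm clear, and handed the job in; the verdict was not shown to me.

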